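# Clamp the riser feet in the vise

### The arm

A 6-joint arm with a two-finger parallel gripper is mounted at the origin on the work surface. World frame = base frame: x ahead of the robot, y to its left, z up, the work surface at z = 0. Lengths are in m, angles in rad, forces in N, time in s.
With the tool pointing down it reaches from about 0.425 to 0.95 m from the base axis. Payload 3.5 kg.
Tool frame: the origin (TCP) lies on the centre line of the jaws, within the pads' length; the fingertips stand 19 mm ahead of it and the grasp point (between the pads) is the TCP; z points along the fingers, y is the line along which they close (so a half turn about z gives the same grasp; the last joint's range is limited). The gripper opens to 85 mm and grips with 20 to 120 N. Pads are 22 mm wide; open, the fingers measure 114 mm over their backs; the gripper's body (76 mm by 85 mm) begins 54 mm behind the grasp point. The pads swing forward as they close: fully open they stand 13 mm farther back than shut.
Start: joints at [1.065, 0.286, 1.577, -0, 1.279, -0.15], TCP at [0.235, 0.633, 0.25] pointing down, gripper open.
Joint ranges: [-2.77, 2.77], [-0.9, 2.22], [0.21, 2.48], [-1.53, 4.67], [0.24, 2.81], [-2.84, 2.84]. Speed limits (rad/s): [2.79, 2.79, 3.14, 3.14, 3.14, 3.14].

### API

Orientations are given as a unit quaternion [x, y, z, w].
In Python, from plant import ctrl, imaging gives the robot as it stands. The module is installed in compiled form; this text tells all that it offers.
- The arm moves only by the shell command python3 -m handwheel 'ROWS' [OPENING] [FORCE]. ROWS is JSON, one flat list of numbers, 6 for each row, row after row: the shift along the world's x, y, z in units of 150 mm (1.0 is 150 mm), then the turn, a rotation vector about the world's x, y, z in units of 90 degrees (1.0 is 90 degrees). In form: [tx, ty, tz, rx, ry, rz, tx, ty, tz, rx, ry, rz, ...]. A call has 1 to 5 rows; each row shifts and turns the commanded pose from where the row before left it; what a row does not reach is not made up. A row lasts 1/12 s, in which the tool goes at most 41.7 mm and 7.16 degrees, less where a joint would pass 70% of its speed; a pose out of reach is approached as far as the arm can. A call with a number of a shift or a turn outside -1 to 1 is refused whole. A call with a gripper value outside its range is refused whole. OPENING is the opening, from 0 (shut) to 1 (fully open), set as the call begins (- or left out, the last holds). The fingers move at their own pace and stop on an object; FORCE is the grip in N (left out, the last holds). Time passes only in rows, so rows that do not move let the fingers close. It gives the time, the measured TCP pose, the force, the opening and the grip force at its end, in the units of the state.
- ctrl.get_state(): the state, without advancing time (a new reading comes with each control period).
- imaging.read_camera(name): name is "scene" or "top" or "wrist"; returns (picture, depth): 420x560x3 uint8, blue, green, red; 420x560 float32, m along the optical axis (not along the pixel's ray), 0 where there is no reading.
- imaging.get_calibration(name): a dict with "fovy" (degrees; the focal length in pixels is half the picture's height over the tangent of half this angle, whatever the lens; pixels are square), "cx", "cy" (the principal point, pixels), "distortion" ([k1, k2, p1, p2, k3] as OpenCV has them; the pictures are not rectified), "R" (3x3) and "t" (3): a world point X has camera coordinates R X + t. Camera axes: x right, y down, z forward; pixel columns grow to the right and rows downward; lengths in m; the calibration is good to about 2 mm. A picture is of the moment at which its call begins: read the wrist's pose just before it. get_calibration takes no time and is no camera call; for the wrist camera it gives the pose at the moment of the call.
- ctrl.sign_off(): hands the job in; it is judged then, once.
The state is a dict: "time": time; "qpos": joint angles; "dq": joint speeds; "joint_efforts": joint torques, N m; "eef_pos": TCP position; "tcp_rot": TCP orientation; "contact_force": force on the tool from outside, world axes, zero at the start; "wrist_torque": the same for the moment, N m; "opening": opening from 0.0 (shut) to 1.0 (fully open); "finger_force": force on a finger pad.
Only numpy, scipy, OpenCV 4.12 (cv2) and the standard library are available. Lean on these libraries where they do the work, as an engineer would, in place of code of your own. Each camera call takes 0.05 s, during which the arm holds its last target. There are 200 camera calls.

### The job

Take the old drain coupling off the vise bed and lay it in the white tray. Then take every riser foot from the grey bin and stand them upright on the vise bed, side by side, each lengthwise along the jaws and centred on their width, and, once all are in, crank the vise shut until the jaw holds the whole row firmly (about a third of a turn after it goes tight), then let go of the crank. Leave everything else on the worktop as it is.

Things in the scene. Friction and masses are not known exactly. Their poses are not given: they have to be found in the camera images.
- vise: Blue machine vise fixed to the worktop, 130 mm wide. Origin on the worktop below the middle of the bed; local z up, y along the screw (crank at -y, fixed jaw at +y), x across the jaws. Steel bed 105 mm above the worktop, empty but for the coupling. Behind the moving jaw plate is the carriage, top at z = 142 mm; the end plate ends at y = -166 mm.
- fixed_face (a point): Middle of the fixed jaw's face: vise local (0, 104, 121) mm. The face is 130 mm wide, its top at z = 137 mm. It looks to the vise's -y.
- jaw_face (a point): Middle of the moving jaw plate's face, 17 mm above the bed, at vise local y = -78 mm when the crank reads 0. The plate is 130 mm wide, 32 mm high (top at z = 138 mm) and travels to the vise's +y when closing.
- crank (a joint): Crank angle a, rad, 0 (fully open, handle straight up) to 26.5. Positive closes the jaw, 24 mm per turn: clockwise seen from the crank end (from the top towards vise local +x, then down). Handle axis at vise local x = 45 sin a, z = 82 + 45 cos a mm. About 7 N at the handle turns it, 4 N more when clamping; it stays where it is left.
- crank_axis (a point): Point on the crank's turning axis level with crank_grip: vise local (0, -245, 82) mm; the axis is parallel to the vise's y.
- crank_grip (a point): Where to hold the black crank handle, on its own axis, 45 mm from the crank axis. The handle is a freely turning sleeve 26 mm thick, 75 mm long (vise local y = -193 to -268 mm), parallel to the vise's y: a hand can hold it from above and carry it round the circle without turning. The crank arm is at local y = -180 to -192 mm.
- jaw_pad (a joint): How far the moving jaw plate is pressed back on its springs, m: 0 when it touches nothing, 0.018 at the end stop; 5 N per mm. Up to about 0.003 while it slides loose workpieces along; about 0.008 (a third of a turn after the row goes tight) is a firm clamp.
- bin: Grey plastic bin fixed to the worktop, 132 mm (its x) by 220 mm (its y), 28 mm high, with five compartments side by side along its y, 43.2 mm apart, each 124 mm long along x; 4 mm walls and floor. Origin under its centre. Each compartment holds one riser foot at most.
- tray: White open plastic tray fixed to the worktop, 150 mm (its x) by 190 mm (its y), 40 mm high, 5 mm walls and floor. Origin under its centre.
- coupling_mid (a point): Middle of the grey drain coupling left lying on the vise bed: a 120 g pipe 39 mm thick, 120 mm long along its local x, with two white six-sided nuts, 48 mm across the flats, 22 mm wide, centred 40 mm either side of the middle (58 mm of bare pipe between them). Lying down, its middle is 24 mm above what it lies on.
- riser0: Riser foot for an appliance, shaped like an upside-down T, 32 mm thick (local y): aluminium foot 110 mm long (local x), 28 mm high; wooden stem 44 mm wide (local x) rising from the middle of the foot to 68 mm. Origin at the centre of its underside, z up. 310 g, low centre of mass. It starts standing in a compartment of the bin; some of the five are absent.
- riser1: Riser foot for an appliance, shaped like an upside-down T, 32 mm thick (local y): aluminium foot 110 mm long (local x), 28 mm high; wooden stem 44 mm wide (local x) rising from the middle of the foot to 68 mm. Origin at the centre of its underside, z up. 310 g, low centre of mass. It starts standing in a compartment of the bin; some of the five are absent.
- riser2: Riser foot for an appliance, shaped like an upside-down T, 32 mm thick (local y): aluminium foot 110 mm long (local x), 28 mm high; wooden stem 44 mm wide (local x) rising from the middle of the foot to 68 mm. Origin at the centre of its underside, z up. 310 g, low centre of mass. It starts standing in a compartment of the bin; some of the five are absent.
- riser3: Riser foot for an appliance, shaped like an upside-down T, 32 mm thick (local y): aluminium foot 110 mm long (local x), 28 mm high; wooden stem 44 mm wide (local x) rising from the middle of the foot to 68 mm. Origin at the centre of its underside, z up. 310 g, low centre of mass. It starts standing in a compartment of the bin; some of the five are absent.
- riser4: Riser foot for an appliance, shaped like an upside-down T, 32 mm thick (local y): aluminium foot 110 mm long (local x), 28 mm high; wooden stem 44 mm wide (local x) rising from the middle of the foot to 68 mm. Origin at the centre of its underside, z up. 310 g, low centre of mass. It starts standing in a compartment of the bin; some of the five are absent.
- jar: Bystander, not to be disturbed: a glass jar with a steel lid, 72 mm across, 90 mm tall. Origin at the centre of its underside.
- tape: Bystander, not to be disturbed: a thick grey roll of tape, 90 mm across, 40 mm high. Origin at the centre of its underside.
- cup: Bystander, not to be disturbed: a white plastic cup 72 mm across, 80 mm tall. Origin at the centre of its underside.
- spray: Bystander, not to be disturbed: a white bottle 60 mm across, 160 mm tall. Origin at the centre of its underside.
- coupling: The same drain coupling; its origin lies 24 mm off the pipe's axis, on one side (use point coupling_mid to locate it). Its local x is along the pipe.
Not all that is in view belongs to the job. What is shaped like the riser4 but green or purple is not meant.

How it is judged:
On the way, in this order (a step that is already met when the one before it is completed fails the run):
1. the coupling lies in the tray (x of coupling_mid in the frame of tray between -0.06 and 0.06 m and y of coupling_mid in the frame of tray between -0.06 and 0.06 m and z of coupling_mid in the frame of tray between 0 and 0.05 m and linear speed of coupling below 0.05 m/s), for 0.2 s.
2. every riser foot stands between the jaws (x of riser0 in the frame of vise between -0.02 and 0.02 m and y of riser0 in the frame of vise between -0.08 and 0.105 m and z of riser0 in the frame of vise between 0.1 and 0.112 m and angle between each of riser0, riser1, riser2, riser3, riser4's own z axis and vertical below 0.12 rad and angle between the y axis of each of riser0, riser1, riser2, riser3, riser4 and the y axis of vise, either way round below 0.12 rad and x of riser1 in the frame of vise between -0.02 and 0.02 m and y of riser1 in the frame of vise between -0.08 and 0.105 m and z of riser1 in the frame of vise between 0.1 and 0.112 m and x of riser2 in the frame of vise between -0.02 and 0.02 m and y of riser2 in the frame of vise between -0.08 and 0.105 m and z of riser2 in the frame of vise between 0.1 and 0.112 m and x of riser3 in the frame of vise between -0.02 and 0.02 m and y of riser3 in the frame of vise between -0.08 and 0.105 m and z of riser3 in the frame of vise between 0.1 and 0.112 m and x of riser4 in the frame of vise between -0.02 and 0.02 m and y of riser4 in the frame of vise between -0.08 and 0.105 m and z of riser4 in the frame of vise between 0.1 and 0.112 m), for 0.2 s.
3. the vise is cranked tight on the row (value of joint jaw_pad above 0.005 m), for 0.2 s.
At the end, for the whole second after the job is handed in: Coupling in the tray (middle within 60 mm of its centre, under 50 mm high). Every riser foot stands on the bed between the jaws (tilt, skew under 0.12 rad, within 20 mm of the jaws' middle), at rest; jaw plate pressed back over 5 mm (25 N); crank still (all of step 2 and x of coupling_mid in the frame of tray between -0.06 and 0.06 m and y of coupling_mid in the frame of tray between -0.06 and 0.06 m and z of coupling_mid in the frame of tray between 0 and 0.05 m and linear speed of each of riser0, riser1, riser2, riser3, riser4 below 0.02 m/s and value of joint jaw_pad above 0.005 m and velocity of joint crank below 0.1 rad/s); the robot touches nothing.
It fails at once if a bystander (jar, tape, cup, spray bottle) is moved by more than 50 mm (distance of any of jar, tape, cup, spray from where it was at the start of the episode above 0.05 m).
Of riser0, riser1, riser2, riser3, riser4 only 3 to 5 are there at a start; the rules pass over those that are not, and their reading is None.
At some moment in a run one of coupling, riser0, riser1, riser2, riser3, riser4 may be knocked a few centimetres aside while the robot is not near it.
It also fails if it takes over 210 s, if anything falls off the work surface, if the arm or the gripper's body presses on something with over 40 N, if the wrist force passes 120 N, or if a joint passes its speed limit or range.

## Working session

There is one attempt and no reset: what is moved stays moved. The work goes in short steps, Python scripts to look and compute and a shell command to move; the robot and the scene stay as the last step left them, time stands still between calls to the robot, and variables do not carry over. Pictures are saved under pics/ and viewed, at most 14 in all, crops included, and the job is handed in when it is done.

```bash
mkdir -p pics
cat > h.py <<'E'
import numpy as np,cv2
from plant import ctrl,imaging
def cal(n):
    c=imaging.get_calibration(n);f=210/np.tan(np.radians(c["fovy"])/2)
    K=np.array([[f,0,c["cx"]],[0,f,c["cy"]],[0,0,1]]);return K,np.array(c["distortion"]),np.array(c["R"]),np.array(c["t"])
def shot(n,fn=None):
    C=cal(n);p,d=imaging.read_camera(n)
    if fn:cv2.imwrite("pics/"+fn,p)
    return p,d,C
def ray(C,uv):
    K,D,R,t=C;n=cv2.undistortPoints(np.array(uv,float).reshape(-1,1,2),K,D)[:,0]
    v=np.c_[n,np.ones(len(n))]@R;return -R.T@t,v
def onz(C,uv,z):
    o,v=ray(C,uv);return o+v*((z-o[2])/v[:,2])[:,None]
def cloud(C,d):
    h,w=d.shape;u,v=np.meshgrid(np.arange(w),np.arange(h))
    o,r=ray(C,np.stack([u,v],-1).reshape(-1,2));return (o+r*d.reshape(-1,1)).reshape(h,w,3)
def proj(C,X):
    K,D,R,t=C;return cv2.projectPoints(np.array(X,float).reshape(-1,1,3),cv2.Rodrigues(R)[0],t,K,D)[0][:,0]
E
python3 - <<'E'
from h import *
p,d,C=shot("top","top.png");np.savez("top.npz",p=p,d=d)
p,d,C2=shot("scene","scene.png")
for c in(C,C2):print(c[0],c[1],-c[2].T@c[3])
print(ctrl.get_state())
E
```

```text
[[401.94201894   0.         275.84354568]
 [  0.         401.94201894 206.46320984]
 [  0.           0.           1.        ]] [0.01064192 0.         0.         0.         0.        ] [0.39039929 0.08860636 1.28640245]
[[480.76197658   0.         277.4744504 ]
 [  0.         480.76197658 209.93344453]
 [  0.           0.           1.        ]] [-0.02245424  0.          0.          0.          0.        ] [ 1.61218809 -0.4240361   1.13114683]
{'time': 0.1, 'qpos': array([ 1.06496553e+00,  2.87120397e-01,  1.57804504e+00, -9.96528935e-06,
        1.27860734e+00, -1.49967241e-01]), 'dq': array([-0.00117569, -0.00314897, -0.00127176, -0.00041361,  0.00172666,
        0.00106264]), 'joint_efforts': array([ 7.71551677e-04, -4.07289970e+01, -2.93702531e+01, -1.29740974e-04,
        3.40536208e-03, -1.63365854e-05]), 'eef_pos': array([0.23484874, 0.63222957, 0.24904875]), 'tcp_rot': array([ 1.76992864e-01,  9.84211531e-01, -1.03352120e-03, -3.46543964e-04]), 'contact_force': array([-0.19098601, -0.01660165, -0.02563484]), 'wrist_torque': array([ 0.02539919, -0.02913544,  0.01660431]), 'finger_force': 0.0, 'opening': 0.9986882953047044}
```

View pics/top.png

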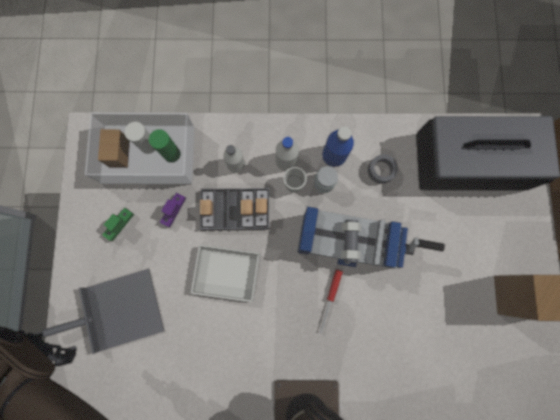

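View pics/scene.png

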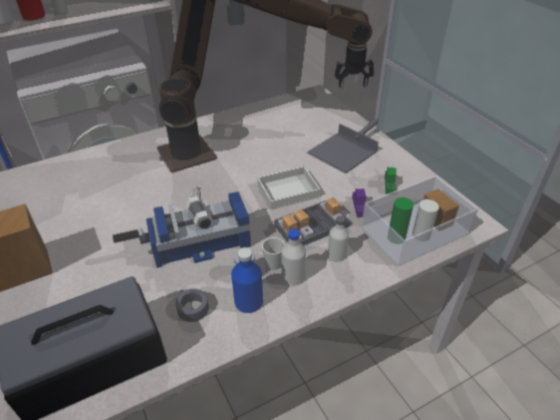

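The top view shows the coupling on the vise at (352,238), the vise crank handle at (430,245), the bin at (233,210), and the tray at (225,273). In the bin there are wooden stems at (207,207), (246,207) and (261,207). The green (118,224) and purple (173,211) risers are decoys lying outside the bin. I'll take an enlarged crop and measure.

Run:
```python
from h import *
z=np.load("top.npz");p,d=z["p"],z["d"];C=cal("top")
c=p[180:310,180:460];cv2.imwrite("pics/crop.png",cv2.resize(c,None,fx=2.8,fy=2.8,interpolation=cv2.INTER_CUBIC))
P=cloud(C,d);np.save("P.npy",P)
def show(n,uv):
    print(n,[np.round(P[v,u],3).tolist() for u,v in uv])
show("jaw",[(308,215),(308,235),(305,250),(398,230),(395,255)])
show("coup",[(352,228),(352,240),(348,260)])
show("handle",[(425,244),(435,246)]);show("bin",[(207,207),(246,207),(261,207),(207,196),(207,222),(232,210)]);show("tray",[(225,273),(196,270)])
hsv=cv2.cvtColor(p,cv2.COLOR_BGR2HSV)
# wooden stems
m=((hsv[...,0]>5)&(hsv[...,0]<20)&(hsv[...,1]>80)&(P[...,2]>.04)).astype(np.uint8);m[:, :190]=0;m[:,280:]=0
n,l,s,ce=cv2.connectedComponentsWithStats(m)
for i in range(1,n):
    if s[i,4]>20:
        q=P[l==i];print("wood",ce[i],s[i],onz(C,ce[i],.072).round(4),np.median(q[:,2]).round(4), cv2.minAreaRect(np.argwhere(l==i)[:,::-1].astype(np.float32)))
# blue
m=((hsv[...,0]>100)&(hsv[...,0]<125)&(hsv[...,1]>110)&(P[...,2]>.08)).astype(np.uint8);m[:200]=0
n,l,s,ce=cv2.connectedComponentsWithStats(m)
for i in range(1,n):
    if s[i,4]>20:print("blue",ce[i],s[i],np.percentile(P[l==i][:,2],[5,50,95]).round(3))
```

```text
jaw [[0.576, -0.0, 0.134], [0.517, 0.0, 0.137], [0.474, 0.01, 0.139], [0.532, -0.256, 0.144], [0.461, -0.244, 0.142]]
coup [[0.536, -0.123, 0.154], [0.502, -0.123, 0.151], [0.446, -0.111, 0.143]]
handle [[0.493, -0.333, 0.135], [0.488, -0.363, 0.131]]
bin [[0.61, 0.305, 0.07], [0.61, 0.185, 0.071], [0.611, 0.139, 0.068], [0.652, 0.313, 0.032], [0.568, 0.31, 0.031], [0.613, 0.236, -0.0]]
tray [[0.41, 0.252, 0.006], [0.419, 0.339, 0.031]]
wood [206.02307692 207.36923077] [201 201  11  14 130] [[0.608  0.3077 0.072 ]] 0.0716 ((206.0, 207.5), (13.0, 10.0), 90.0)
wood [246.38167939 207.03816794] [241 201  11  13 131] [[0.6095 0.1838 0.072 ]] 0.0716 ((246.0, 207.0), (12.0, 10.0), 90.0)
wood [260.5984252  205.95275591] [256 200  10  13 127] [[0.6131 0.1401 0.072 ]] 0.0721 ((260.5, 206.0), (12.0, 9.0), 90.0)
blue [308.35747664 229.21261682] [300 208  17  43 428] [0.133 0.137 0.14 ]
blue [393.06084656 243.82804233] [387 223  13  43 378] [0.138 0.141 0.145]
blue [402.19607843 247.43137255] [399 229   7  37 102] [0.106 0.11  0.114]
```

View pics/crop.png

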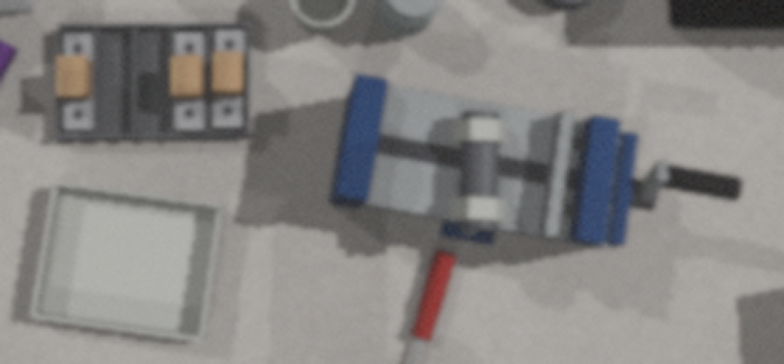

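Three risers are present, in compartments 1, 4 and 5 of the grey bin (wood stem on grey foot). The green and purple ones outside are not meant. Next I'll measure the vise and start moving.

```bash
python3 - <<'E'
from h import *
z=np.load("top.npz");p,d=z["p"],z["d"];C=cal("top");P=np.load("P.npy")
hsv=cv2.cvtColor(p,cv2.COLOR_BGR2HSV)
m=((hsv[...,0]>100)&(hsv[...,0]<125)&(hsv[...,1]>110)&(P[...,2]>.08)).astype(np.uint8);m[:200]=0
n,l,s,ce=cv2.connectedComponentsWithStats(m)
f=[i for i in range(1,n) if s[i,4]>400][0]
# front edge of fixed jaw (right-most pixel per row)
E=np.array([[np.where(l[v]==f)[0].max()+.5,v] for v in range(s[f,1]+4,s[f,1]+s[f,3]-4)])
W=onz(C,E,.137);a=np.polyfit(W[:,0],W[:,1],1);print("face y=",a,"yaw deg",-np.degrees(np.arctan(a[0])) ,np.std(W[:,1]-np.polyval(a,W[:,0])))
mm=(l==f);q=P[mm];print("jaw rect",cv2.minAreaRect(onz(C,np.argwhere(mm)[:,::-1],.137)[:,:2].astype(np.float32)))
print("x ends",q[:,0].min(),q[:,0].max())
# handle: dark pixels at right
m=((p.max(2)<60)&(P[...,2]>.1)).astype(np.uint8);m[:220]=0;m[260:]=0;m[:,:412]=0;m[:,450:]=0
v=np.argwhere(m)[:,::-1].astype(np.float32);print("handle",len(v),v.mean(0),cv2.minAreaRect(onz(C,v,.127)[:,:2].astype(np.float32)))
# coupling: high points
m=(P[...,2]>.118);m[:,:340]=0;m[:,365:]=0;m[:218]=0;m[275:]=0
q=P[m];print("coup",m.sum(),cv2.minAreaRect(q[:,:2].astype(np.float32)),np.percentile(q[:,2],[50,98]))
for nm,(u0,u1,v0,v1),zr in (("bin",(185,280,180,240),.028),("tray",(180,270,240,310),.04)):
    m=(P[...,2]>.015)&(P[...,2]<.06);mm=np.zeros_like(m);mm[v0:v1,u0:u1]=m[v0:v1,u0:u1]
    k,l2,s2,c2=cv2.connectedComponentsWithStats(mm.astype(np.uint8));i=1+s2[1:,4].argmax()
    print(nm,s2[i],cv2.minAreaRect(onz(C,np.argwhere(l2==i)[:,::-1],zr)[:,:2].astype(np.float32)))
for nm,uv in(("cup",(295,178)),("jar",(327,178)),("blue",(340,135)),("spray",(288,145)),("sp2",(233,152)),("tape",(382,158)),):print(nm,P[uv[1],uv[0]].round(3))
E
python3 -m handwheel '[0.27,-0.1,0.27,0,0,0.07, 0.25,-0.1,0.27,0,0,0.07, 0.2,-0.27,0.1,0,0,0, 0.2,-0.27,0,0,0,0, 0.2,-0.27,0,0,0,0]' 1 40
```

```text
face y= [-0.18112775  0.08098149] yaw deg 10.266548992416135 0.0011071705489812062
jaw rect ((0.5349317789077759, -0.001035992056131363), (0.03154834732413292, 0.12116819620132446), 78.96167755126953)
x ends 0.39039929223423175 0.5960370072296989
handle 124 [430.7097  244.98387] ((0.49093034863471985, -0.3521516025066376), (0.0653674528002739, 0.0163107942789793), 80.1229248046875)
coup 680 ((0.44489026069641113, -0.05433483421802521), (0.10801839828491211, 0.28624773025512695), 41.54195785522461) [0.1459494  0.15582503]
bin [ 199  188   70   42 1253] ((0.6131777763366699, 0.22746646404266357), (0.13241976499557495, 0.2186782956123352), 0.24169392883777618)
tray [191 245  68  57 484] ((0.4114170968532562, 0.24864792823791504), (0.19063124060630798, 0.1495116800069809), 82.47245788574219)
cup [0.72  0.031 0.002]
jar [ 0.698 -0.063  0.087]
blue [ 0.792 -0.087  0.208]
spray [0.769 0.059 0.189]
sp2 [0.758 0.219 0.158]
tape [ 0.778 -0.248  0.039]
time: 0.52
eef_pos: [0.3653, 0.5113, 0.3215]
tcp_rot: [0.067, 0.998, 0.001, 0.001]
contact_force: [0.0, -0.2, -0.4]
opening: 0.996
finger_force: 0.0
```

```bash
python3 -m handwheel '[0.05,-0.27,0.05,0,0,-0.028, 0.05,-0.27,0.05,0,0,0, 0.05,-0.27,0.05,0,0,0, 0.05,-0.27,0.05,0,0,0, 0.05,-0.27,0.05,0,0,0]'
python3 -m handwheel '[0.05,-0.27,0,0,0,0, 0.05,-0.27,0,0,0,0, 0.05,-0.27,0,0,0,0, 0.05,-0.27,0,0,0,0, 0.05,-0.27,0,0,0,0]'
python3 -m handwheel '[0,-0.27,0,0,0,0, 0,-0.27,0,0,0,0, 0,-0.27,0,0,0,0, 0,0,0,0,0,0, 0,0,0,0,0,0]'
python3 - <<'E'
from h import *
p,d,C=shot("wrist","w1.png");np.savez("w1.npz",p=p,d=d)
print(-C[2].T@C[3],C[2],C[0][0,0],ctrl.get_state()["eef_pos"],proj(C,[[.531,-.123,.105]]))
E
```

```text
time: 0.93
eef_pos: [0.4013, 0.3087, 0.3572]
tcp_rot: [0.09, 0.996, -0.0, -0.0]
contact_force: [0.8, -0.2, 0.3]
opening: 0.999
finger_force: 0.0
time: 1.35
eef_pos: [0.4387, 0.1063, 0.3572]
tcp_rot: [0.09, 0.996, 0.0, -0.0]
contact_force: [0.8, -0.5, -0.5]
opening: 1.001
finger_force: 0.0
time: 1.77
eef_pos: [0.4388, -0.0153, 0.357]
tcp_rot: [0.092, 0.996, 0.0, -0.001]
contact_force: [0.2, -0.3, 0.2]
opening: 0.999
finger_force: 0.0
[ 3.63016679e-01 -4.45602755e-04  4.79989597e-01] [[ 1.86140325e-01  9.82523099e-01  3.72954308e-04]
 [ 9.38093449e-01 -1.77835899e-01  2.97245813e-01]
 [ 2.92117202e-01 -5.49795661e-02 -9.54800915e-01]] 342.0253367527211 [ 0.4388906  -0.01388642  0.3571023 ] [[209.11662078 263.51455157]]
```

View pics/w1.png

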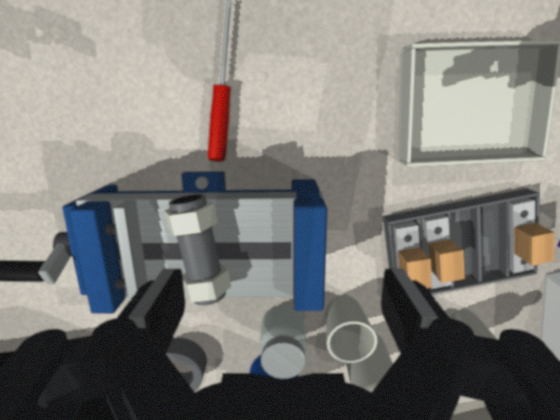

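The wrist view shows the coupling from (190,210) to (207,290) with its pipe middle near (198,250). The fixed jaw is at (310,245), the moving plate at (125,250), and the risers are at (413,265), (445,260) and (535,245).

```bash
cat > meas.py <<'E'
from h import *
z=np.load("w1.npz");p,d=z["p"],z["d"];C=cal("wrist");P=cloud(C,d)
th=np.radians(-10);ex=np.array([np.cos(th),np.sin(th)]);ey=np.array([-np.sin(th),np.cos(th)])
hsv=cv2.cvtColor(p,cv2.COLOR_BGR2HSV)
b=(hsv[...,0]>100)&(hsv[...,0]<125)&(hsv[...,1]>110)
m=b&(abs(P[...,2]-.137)<.006);m[:,:270]=0
r=cv2.minAreaRect(onz(C,np.argwhere(m)[:,::-1],.137)[:,:2].astype(np.float32));print("fixed top",r,m.sum())
q=onz(C,np.argwhere(m)[:,::-1],.137)[:,:2];print("along ey min",np.percentile(q@ey,[1,3,97]),"ex",np.percentile(q@ex,[1,99]))
m=b&(abs(P[...,2]-.142)<.006);m[:,200:]=0
q=onz(C,np.argwhere(m)[:,::-1],.142)[:,:2];print("carriage",cv2.minAreaRect(q.astype(np.float32)),np.percentile(q@ey,[1,99]),np.percentile(q@ex,[1,99]))
# bed edges
m=(abs(P[...,2]-.105)<.006);m[:,:135]=0;m[:,300:]=0;m[320:]=0
q=P[m][:,:2];print("bed ex",np.percentile(q@ex,[1,99]),"z",np.median(P[m][:,2]))
# coupling
m=(P[...,2]>.118)&(P[...,2]<.165);m[:,:160]=0;m[:,240:]=0;m[:190]=0;m[303:]=0
n,l,s,c=cv2.connectedComponentsWithStats(m.astype(np.uint8));i=1+s[1:,4].argmax();print(s[i])
q=P[l==i];r=cv2.minAreaRect(q[:,:2].astype(np.float32));print("coup",r,np.percentile(q[:,2],[50,95,99]))
top=q[q[:,2]>.143];mu=top[:,:2].mean(0);w=np.linalg.svd(top[:,:2]-mu,full_matrices=False)[2][0];print("top mean",mu,"axis ang",np.degrees(np.arctan2(w[1],w[0])))
E
python3 meas.py
```

```text
fixed top ((0.5330353379249573, -0.0008560121059417725), (0.03383822739124298, 0.12917710840702057), 79.91936492919922) 3189
along ey min [0.07489827 0.075975   0.10742562] ex [0.46180036 0.58809629]
carriage ((0.49099528789520264, -0.23744261264801025), (0.03185885027050972, 0.12779532372951508), 79.95697784423828) [-0.1639551  -0.13336789] [0.46199904 0.58715307]
bed ex [0.46251979 0.59006297] z 0.10466126858332644
[ 164  194   67  109 4329]
coup ((0.5017561912536621, -0.12149293720722198), (0.055501095950603485, 0.12132761627435684), 87.15608978271484) [0.14596856 0.1530444  0.15371747]
top mean [ 0.49665409 -0.11951911] axis ang -2.419088924501723
```

Vise origin is about (0.512, -0.120) with yaw -10°. The coupling mid is at (0.5015, -0.120) with yaw -2.6°. Sizes and heights agree with the description. Moving to grasp it.

```bash
python3 -m handwheel '[0.083,-0.14,-0.21,0,0,0.045, 0.083,-0.14,-0.21,0,0,0.044, 0.083,-0.14,-0.21,0,0,0, 0.083,-0.14,-0.21,0,0,0, 0.083,-0.14,-0.21,0,0,0]'
python3 -m handwheel '[0,0,0,0,0,0, 0,0,0,0,0,0]'
```

```text
time: 2.23
eef_pos: [0.5022, -0.117, 0.1986]
tcp_rot: [0.018, 1.0, 0.0, 0.0]
contact_force: [-0.6, 0.7, 0.3]
opening: 1.003
finger_force: 0.0
time: 2.4
eef_pos: [0.5005, -0.1165, 0.1972]
tcp_rot: [0.019, 1.0, 0.002, -0.003]
contact_force: [0.1, -0.1, -0.2]
opening: 1.002
finger_force: 0.0
```

```bash
python3 -m handwheel '[0.007,-0.02,-0.2,0,0,0, 0,0,-0.2,0,0,0, 0,0,-0.035,0,0,0, 0,0,0,0,0,0]'
python3 -m handwheel '[0,0,0,0,0,0, 0,0,0,0,0,0, 0,0,0,0,0,0, 0,0,0,0,0,0, 0,0,0,0,0,0]' 0 40
python3 -m handwheel '[0,0,0.1,0,0,0, 0,0,0.2,0,0,0, 0,0,0.2,0,0,0, 0,0,0.2,0,0,0, 0,0,0.1,0,0,0]'
```

```text
time: 2.73
eef_pos: [0.5017, -0.1194, 0.1345]
tcp_rot: [0.019, 1.0, 0.001, -0.001]
contact_force: [-0.1, -0.0, 0.8]
opening: 1.001
finger_force: 0.0
time: 3.15
eef_pos: [0.5037, -0.1219, 0.1371]
tcp_rot: [0.02, 1.0, -0.001, 0.002]
contact_force: [0.3, 0.8, 5.1]
opening: 0.44
finger_force: 40.7
time: 3.57
eef_pos: [0.5036, -0.1219, 0.2592]
tcp_rot: [0.02, 1.0, -0.001, 0.003]
contact_force: [1.2, -0.8, -1.3]
opening: 0.443
finger_force: 40.4
```

```bash
python3 -m handwheel '[-0.062,0.247,0,0,0,-0.028, -0.062,0.247,0,0,0,-0.027, -0.062,0.247,0,0,0,0, -0.062,0.247,0,0,0,0, -0.062,0.247,0,0,0,0]'
python3 -m handwheel '[-0.062,0.247,0,0,0,0, -0.062,0.247,0,0,0,0, -0.062,0.247,0,0,0,0, -0.062,0.247,0,0,0,0, -0.062,0.247,0,0,0,0]'
python3 -m handwheel '[0,0,-0.25,0,0,0, 0,0,-0.25,0,0,0, 0,0,-0.25,0,0,0, 0,0,-0.25,0,0,0, 0,0,-0.25,0,0,0]'
python3 -m handwheel '[0,0,-0.12,0,0,0, 0,0,-0.07,0,0,0, 0,0,0,0,0,0]'
```

```text
time: 3.98
eef_pos: [0.4549, 0.0653, 0.2548]
tcp_rot: [0.064, 0.998, 0.0, 0.0]
contact_force: [1.4, -0.5, -0.2]
opening: 0.443
finger_force: 40.5
time: 4.4
eef_pos: [0.4084, 0.2507, 0.2549]
tcp_rot: [0.063, 0.998, 0.0, 0.0]
contact_force: [1.0, -0.1, -1.3]
opening: 0.439
finger_force: 40.5
time: 4.82
eef_pos: [0.4091, 0.2493, 0.066]
tcp_rot: [0.063, 0.998, 0.0, 0.0]
contact_force: [0.5, -0.4, -2.1]
opening: 0.438
finger_force: 40.6
time: 5.07
eef_pos: [0.4086, 0.2487, 0.0376]
tcp_rot: [0.063, 0.998, -0.001, -0.002]
contact_force: [-0.5, 0.6, -1.0]
opening: 0.442
finger_force: 42.2
```

```bash
python3 -m handwheel '[0,0,0,0,0,0, 0,0,0,0,0,0, 0,0,0,0,0,0, 0,0,0,0,0,0]' 1
python3 -m handwheel '[0,0,0.27,0,0,0, 0,0,0.27,0,0,0, 0,0,0.27,0,0,0, 0.07,0,0.27,0,0,0, 0.07,0,0.27,0,0,0]'
python3 -m handwheel '[0.05,0,0.27,0,0,0, 0.05,0,0.27,0,0,0, 0,0,0.27,0,0,0, 0,0,0,0,0,0, 0,0,0,0,0,0]'
python3 - <<'E'
from h import *
p,d,C=shot("wrist","w2.png");np.savez("w2.npz",p=p,d=d,R=C[2],t=C[3])
print(-C[2].T@C[3],ctrl.get_state()["eef_pos"],proj(C,[[.612,.227,.028],[.411,.249,.03]]))
E
```

```text
time: 5.4
eef_pos: [0.4102, 0.2494, 0.0398]
tcp_rot: [0.063, 0.998, 0.0, 0.001]
contact_force: [-0.2, -0.1, -0.6]
opening: 0.979
finger_force: 0.0
time: 5.82
eef_pos: [0.4299, 0.2491, 0.2435]
tcp_rot: [0.063, 0.998, 0.0, 0.001]
contact_force: [0.5, 0.1, -0.2]
opening: 1.0
finger_force: 0.0
time: 6.23
eef_pos: [0.4464, 0.2495, 0.3669]
tcp_rot: [0.063, 0.998, 0.002, 0.004]
contact_force: [0.1, 0.1, -0.8]
opening: 1.0
finger_force: 0.0
[0.36878607 0.25963243 0.48924301] [0.44543574 0.24917339 0.36379254] [[280.72549881 269.18327143]
 [277.4693054  132.53016212]]
```

View pics/w2.png

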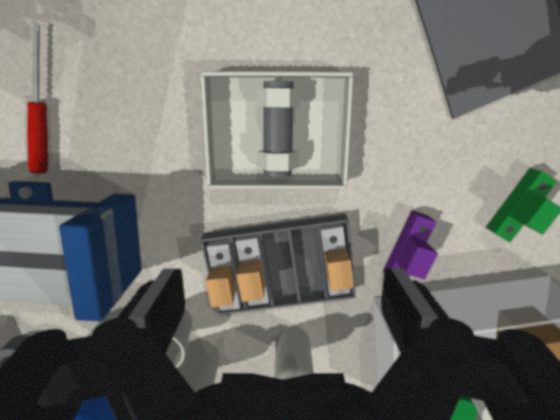

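The coupling lies in the middle of the tray at (278,130). The stems are at (220,287), (251,280) and (340,270). Now I'll find the stem top positions.

```bash
cat > stems.py <<'E'
from h import *
def stems(p,d,C,zt,lo=5):
    P=cloud(C,d);hsv=cv2.cvtColor(p,cv2.COLOR_BGR2HSV)
    m=((hsv[...,0]>5)&(hsv[...,0]<22)&(hsv[...,1]>80)&(abs(P[...,2]-zt)<.007)).astype(np.uint8)
    m=cv2.morphologyEx(m,cv2.MORPH_OPEN,np.ones((3,3)))
    n,l,s,c=cv2.connectedComponentsWithStats(m)
    for i in range(1,n):
        if s[i,4]>80:
            r=cv2.minAreaRect(onz(C,np.argwhere(l==i)[:,::-1],zt)[:,:2].astype(np.float32))
            print(c[i].round(0),s[i,4],"c",np.round(r[0],4),"size",np.round(r[1],4),"ang",round(r[2],1),"z",np.median(P[l==i][:,2]).round(4))
E
python3 - <<'E'
from stems import *
z=np.load("w2.npz");C=cal("wrist");C=(C[0],C[1],z["R"],z["t"]);p,d=z["p"],z["d"];stems(p,d,C,.072)
P=cloud(C,d)
m=(abs(P[...,2]-.029)<.006);m[:200]=0;m[315:]=0;m[:,:195]=0;m[:,360:]=0
n,l,s,c=cv2.connectedComponentsWithStats(m.astype(np.uint8));i=1+s[1:,4].argmax();print("bin",s[i],cv2.minAreaRect(onz(C,np.argwhere(l==i)[:,::-1],.028)[:,:2].astype(np.float32)))
m=(P[...,2]>.02)&(P[...,2]<.06);m[:78]=0;m[180:]=0;m[:,:225]=0;m[:,320:]=0
n,l,s,c=cv2.connectedComponentsWithStats(m.astype(np.uint8));i=1+s[1:,4].argmax();print("coup",P[l==i][:,:2].mean(0),s[i])
E
```

```text
[340. 274.] 675 c [0.6075 0.3098] size [0.0453 0.0322] ang 1.5 z 0.0714
[250. 286.] 667 c [0.6092 0.1843] size [0.0464 0.0328] ang 0.6 z 0.0714
[219. 291.] 640 c [0.6125 0.1403] size [0.0321 0.0461] ang 88.8 z 0.0714
[544. 331.] 171 c [0.75   0.6148] size [0.0499 0.0123] ang 89.6 z 0.0722
bin [ 200  219  156   96 3841] ((0.6125072240829468, 0.22558346390724182), (0.13411787152290344, 0.2202102690935135), 0.7653210163116455)
coup [0.4043849 0.2501719] [ 257   81   43   96 3287]
```

```bash
python3 -m handwheel '[0.11,-0.073,-0.1,0,0,-0.077, 0.11,-0.073,-0.1,0,0,-0.077, 0.11,-0.073,-0.1,0,0,-0.077, 0.11,-0.073,-0.1,0,0,-0.077, 0.11,-0.073,-0.1,0,0,-0.077]'
python3 -m handwheel '[0.11,-0.073,-0.1,0,0,-0.077, 0.11,-0.073,-0.1,0,0,-0.077, 0.11,-0.073,-0.1,0,0,-0.077, 0.11,-0.073,-0.1,0,0,-0.077, 0.11,-0.073,-0.1,0,0,-0.077]'
python3 -m handwheel '[0,0,-0.1,0,0,-0.077, 0,0,-0.1,0,0,-0.077, 0,0,0,0,0,0, 0,0,0,0,0,0]'
python3 - <<'E'
from stems import *
p,d,C=shot("wrist","w3.png");stems(p,d,C,.072);s=ctrl.get_state();print(s["eef_pos"],s["tcp_rot"],s["qpos"])
E
```

```text
time: 6.7
eef_pos: [0.5271, 0.1937, 0.2841]
tcp_rot: [0.36, 0.933, -0.001, -0.002]
contact_force: [0.4, 0.7, 0.1]
opening: 1.0
finger_force: 0.0
time: 7.12
eef_pos: [0.6094, 0.139, 0.2089]
tcp_rot: [0.622, 0.783, -0.002, -0.002]
contact_force: [0.5, -0.2, 0.9]
opening: 0.999
finger_force: 0.0
time: 7.45
eef_pos: [0.6083, 0.1395, 0.1793]
tcp_rot: [0.709, 0.706, -0.002, -0.002]
contact_force: [0.6, 0.1, 0.4]
opening: 0.999
finger_force: 0.0
[290. 149.] 3097 c [0.6115 0.1852] size [0.0437 0.0323] ang 0.9 z 0.0713
[295. 212.] 2701 c [0.6151 0.141 ] size [0.0328 0.0437] ang 89.7 z 0.0712
[0.60936903 0.13968125 0.18124053] [ 0.70852462  0.70568489 -0.00098344 -0.00085954] [ 6.32276049e-02  2.42747784e-01  1.76076394e+00 -5.43498183e-06
  1.14069316e+00  6.72458753e-02]
```

```bash
python3 -m handwheel '[0.035,0.01,-0.2,0,0,0, 0,0,-0.2,0,0,0, 0,0,-0.2,0,0,0, 0,0,-0.18,0,0,0, 0,0,0,0,0,0]'
python3 -m handwheel '[0,0,0,0,0,0, 0,0,0,0,0,0, 0,0,0,0,0,0, 0,0,0,0,0,0, 0,0,0,0,0,0]' 0 60
python3 -m handwheel '[0,0,0.1,0,0,0, 0,0,0.2,0,0,0, 0,0,0.25,0,0,0, 0,0,0.27,0,0,0, 0,0,0.2,0,0,0]'
```

```text
time: 7.92
eef_pos: [0.6114, 0.1411, 0.06]
tcp_rot: [0.709, 0.705, -0.004, -0.003]
contact_force: [-0.6, -0.6, -0.4]
opening: 0.995
finger_force: 0.0
time: 8.33
eef_pos: [0.6178, 0.1414, 0.069]
tcp_rot: [0.709, 0.705, 0.002, 0.002]
contact_force: [0.8, 0.9, 6.3]
opening: 0.497
finger_force: 65.0
time: 8.75
eef_pos: [0.6158, 0.1412, 0.2218]
tcp_rot: [0.709, 0.705, 0.001, 0.001]
contact_force: [1.3, 0.1, -2.0]
opening: 0.497
finger_force: 64.1
```

```bash
python3 -m handwheel '[-0.1,-0.196,0.1,0,0,-0.036, -0.1,-0.196,0,0,0,-0.036, -0.1,-0.196,0,0,0,-0.036, -0.1,-0.196,0,0,0,0, -0.1,-0.196,0,0,0,0]'
python3 -m handwheel '[-0.09,-0.196,0,0,0,0, 0,0,0,0,0,0, 0,0,0,0,0,0]'
python3 - <<'E'
from stems import *
p,d,C=shot("wrist","w4.png");np.savez("w4.npz",p=p,d=d,R=C[2],t=C[3]);s=ctrl.get_state();print(s["eef_pos"],s["tcp_rot"],s["contact_force"]);stems(p,d,C,s["eef_pos"][2]+.003)
E
```

```text
time: 9.17
eef_pos: [0.5391, -0.0068, 0.2332]
tcp_rot: [0.767, 0.642, -0.0, -0.0]
contact_force: [0.3, -0.4, -2.9]
opening: 0.503
finger_force: 64.1
time: 9.42
eef_pos: [0.5261, -0.0365, 0.2333]
tcp_rot: [0.768, 0.641, 0.0, -0.0]
contact_force: [-0.2, -0.8, -3.0]
opening: 0.499
finger_force: 64.0
[ 0.52660026 -0.03559266  0.23338928] [ 7.67243654e-01  6.41355675e-01  2.03713151e-04 -1.80743476e-04] [ 0.08298678  0.97227782 -2.28843313]
[282. 298.] 7872 c [ 0.5247 -0.0356] size [0.0343 0.0443] ang 79.7 z 0.2356
```

View pics/w4.png

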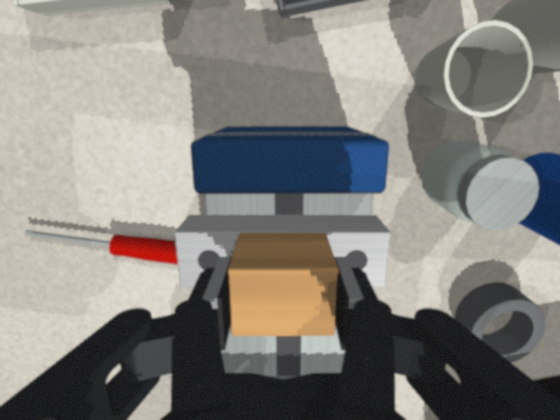

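The held riser stem (282,298) is level, 2.7 mm in front of the fixed jaw (290,165), and aligned with it. Lowering.

```bash
python3 -m handwheel '[0.015,-0.005,-0.15,0,0,0, 0,0,-0.15,0,0,0, 0,0,-0.08,0,0,0, 0,0,-0.03,0,0,0, 0,0,0,0,0,0]'
```

```text
time: 9.88
eef_pos: [0.529, -0.035, 0.1715]
tcp_rot: [0.766, 0.642, -0.001, -0.001]
contact_force: [-0.5, -0.6, -3.3]
opening: 0.499
finger_force: 64.0
```

```bash
python3 -m handwheel '[0,0,-0.012,0,0,0, 0,0,0,0,0,0]'
python3 -m handwheel '[0,0,0,0,0,0, 0,0,0,0,0,0, 0,0,0,0,0,0, 0,0,0.1,0,0,0, 0,0,0.25,0,0,0]' 0.85
python3 -m handwheel '[0,0,0.27,0,0,0, 0.1,0.24,0,0,0,0.036, 0.1,0.24,0,0,0,0.036, 0.1,0.24,0,0,0,0.036, 0.1,0.24,0,0,0,0]' 1
python3 - <<'E'
from stems import *
p,d,C=shot("wrist","w5.png");s=ctrl.get_state();print(s["eef_pos"],s["tcp_rot"]);stems(p,d,C,.173);stems(p,d,C,.072)
E
```

```text
time: 10.05
eef_pos: [0.5298, -0.0357, 0.1704]
tcp_rot: [0.767, 0.642, 0.0, 0.0]
contact_force: [-0.4, 0.1, -3.1]
opening: 0.499
finger_force: 64.0
time: 10.47
eef_pos: [0.5262, -0.0353, 0.218]
tcp_rot: [0.767, 0.642, -0.003, -0.004]
contact_force: [1.8, -0.7, -0.4]
opening: 0.851
finger_force: 0.0
time: 10.88
eef_pos: [0.5903, 0.1093, 0.2647]
tcp_rot: [0.709, 0.705, 0.001, 0.001]
contact_force: [1.1, -0.6, 0.3]
opening: 1.001
finger_force: 0.0
[0.59165921 0.11517721 0.26430292] [ 7.08372866e-01  7.05830436e-01  3.34736649e-03 -2.69947031e-04]
[201. 378.] 554 c [ 0.5238 -0.0246] size [0.0216 0.0292] ang 79.3 z 0.1719
[307. 102.] 1717 c [0.612  0.1851] size [0.0427 0.0307] ang 1.1 z 0.0713
```

```bash
python3 -m handwheel '[0.068,0.233,0,0,0,0.008, 0.067,0.232,-0.1,0,0,0.007, 0,0,-0.25,0,0,0, 0,0,-0.25,0,0,0, 0,0,-0.25,0,0,0]'
python3 -m handwheel '[0,0,-0.24,0,0,0, 0,0,-0.18,0,0,0, 0,0,-0.05,0,0,0, 0,0,0,0,0,0]'
```

```text
time: 11.35
eef_pos: [0.6104, 0.1788, 0.1356]
tcp_rot: [0.701, 0.713, 0.001, 0.001]
contact_force: [0.8, -0.8, -0.2]
opening: 1.0
finger_force: 0.0
time: 11.68
eef_pos: [0.6079, 0.1774, 0.0625]
tcp_rot: [0.701, 0.713, -0.002, -0.002]
contact_force: [-0.6, -0.1, 0.3]
opening: 0.999
finger_force: 0.0
```

```bash
python3 -m handwheel '[0,0,0,0,0,0, 0,0,0,0,0,0, 0,0,0,0,0,0, 0,0,0,0,0,0, 0,0,0,0,0,0]' 0 60
python3 -m handwheel '[0,0,0.1,0,0,0, 0,0,0.2,0,0,0, 0,0,0.25,0,0,0, 0,0,0.27,0,0,0, 0,0,0.27,0,0,0]'
```

```text
time: 12.1
eef_pos: [0.612, 0.178, 0.0686]
tcp_rot: [0.701, 0.713, 0.002, 0.002]
contact_force: [1.1, -0.4, 6.6]
opening: 0.502
finger_force: 64.4
time: 12.52
eef_pos: [0.608, 0.1776, 0.2295]
tcp_rot: [0.701, 0.713, -0.001, -0.001]
contact_force: [1.9, -0.2, -2.5]
opening: 0.503
finger_force: 65.1
```

```bash
python3 -m handwheel '[-0.07,-0.1,0.2,0,0,-0.041, -0.085,-0.22,0.1,0,0,-0.041, -0.085,-0.25,0,0,0,-0.04, -0.085,-0.25,0,0,0,0, -0.085,-0.25,0,0,0,0]'
python3 -m handwheel '[-0.085,-0.25,0,0,0,0, -0.085,-0.25,0,0,0,0, -0.013,-0.134,0,0,0,0, 0,0,0,0,0,0, 0,0,0,0,0,0]'
python3 - <<'E'
from stems import *
p,d,C=shot("wrist","w6.png");s=ctrl.get_state();print(s["eef_pos"],s["tcp_rot"],s["contact_force"]);stems(p,d,C,s["eef_pos"][2]+.003);stems(p,d,C,.173)
E
```

```text
time: 12.93
eef_pos: [0.5463, 0.0163, 0.2741]
tcp_rot: [0.766, 0.643, -0.0, -0.0]
contact_force: [1.5, -0.7, -2.9]
opening: 0.498
finger_force: 65.2
time: 13.35
eef_pos: [0.5196, -0.0785, 0.2735]
tcp_rot: [0.767, 0.642, -0.0, -0.001]
contact_force: [0.4, -0.2, -2.8]
opening: 0.501
finger_force: 65.2
[ 0.51994645 -0.07763537  0.27346379] [ 7.66579532e-01  6.42148899e-01 -5.31294317e-05 -7.81147753e-04] [ 0.27591654  0.95290118 -3.52463351]
[282. 280.] 8291 c [ 0.5197 -0.0697] size [0.0339 0.0438] ang 79.7 z 0.2762
[286. 154.] 3138 c [ 0.5279 -0.0365] size [0.0315 0.0428] ang 79.7 z 0.1723
```

View pics/w6.png

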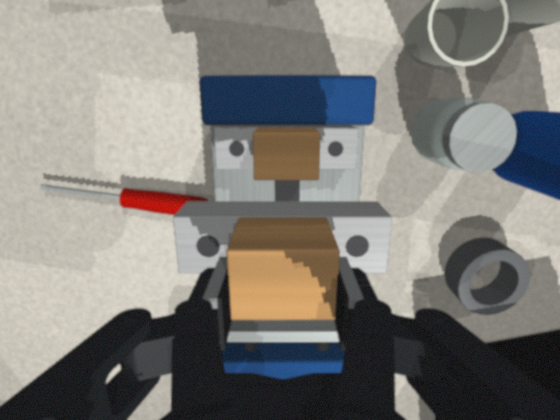

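The first riser stands against the fixed jaw at (286,154), aligned. The second is held at (282,280), aligned, with a 2 mm gap to the first. Shifting it 2.5 mm and lowering.

```bash
python3 -m handwheel '[-0.003,-0.017,-0.2,0,0,0, 0,0,-0.22,0,0,0, 0,0,-0.17,0,0,0, 0,0,-0.07,0,0,0, 0,0,-0.02,0,0,0]'
python3 -m handwheel '[0,0,-0.01,0,0,0, 0,0,0,0,0,0]'
```

```text
time: 13.82
eef_pos: [0.5191, -0.0787, 0.1703]
tcp_rot: [0.766, 0.643, -0.001, -0.002]
contact_force: [0.4, 0.1, -2.6]
opening: 0.497
finger_force: 65.6
time: 13.98
eef_pos: [0.5208, -0.0798, 0.1709]
tcp_rot: [0.766, 0.643, 0.0, 0.001]
contact_force: [-0.3, 0.8, -3.3]
opening: 0.5
finger_force: 65.6
```

```bash
python3 -m handwheel '[0,0,0,0,0,0, 0,0,0,0,0,0, 0,0,0,0,0,0, 0,0,0.1,0,0,0, 0,0,0.25,0,0,0]' 0.85
python3 -m handwheel '[0,0,0.27,0,0,0, 0.06,0.25,0.1,0,0,0.036, 0.06,0.26,0,0,0,0.036, 0.06,0.26,0,0,0,0.036, 0.06,0.26,0,0,0,0.014]' 1
python3 -m handwheel '[0.06,0.26,0,0,0,0, 0.06,0.26,0,0,0,0, 0.06,0.26,0,0,0,0, 0.06,0.26,0,0,0,0, 0,0,0,0,0,0]'
python3 - <<'E'
from stems import *
p,d,C=shot("wrist","w7.png");s=ctrl.get_state();print(s["eef_pos"],s["tcp_rot"]);stems(p,d,C,.072)
p,d,C=shot("top");stems(p,d,C,.173)
E
```

```text
time: 14.4
eef_pos: [0.5173, -0.0795, 0.2183]
tcp_rot: [0.766, 0.642, -0.003, -0.005]
contact_force: [0.2, -0.7, -0.6]
opening: 0.85
finger_force: 0.0
time: 14.82
eef_pos: [0.557, 0.0754, 0.2804]
tcp_rot: [0.701, 0.713, 0.001, 0.001]
contact_force: [0.8, -1.0, -0.4]
opening: 1.002
finger_force: 0.0
time: 15.23
eef_pos: [0.5927, 0.2362, 0.2789]
tcp_rot: [0.699, 0.715, 0.002, -0.0]
contact_force: [0.6, -0.1, 0.1]
opening: 0.999
finger_force: 0.0
[0.59243314 0.23347165 0.27871263] [6.99584645e-01 7.14549375e-01 6.95565984e-04 1.78283385e-04]
[303. 105.] 1616 c [0.6097 0.3109] size [0.0433 0.0306] ang 1.3 z 0.0713
[322. 230.] 155 c [ 0.5261 -0.0362] size [0.031  0.0394] ang 79.9 z 0.1725
[334. 233.] 152 c [ 0.5191 -0.0705] size [0.0306 0.0393] ang 88.9 z 0.1723
```

```bash
python3 -m handwheel '[0.06,0.26,0,0,0,0, 0.055,0.256,-0.1,0,0,0, 0,0,-0.25,0,0,0, 0,0,-0.25,0,0,0, 0,0,-0.25,0,0,0]'
python3 -m handwheel '[0,0,-0.1,0,0,0, 0,0,0,0,0,0]'
```

```text
time: 15.75
eef_pos: [0.6102, 0.3065, 0.1509]
tcp_rot: [0.701, 0.713, 0.001, 0.001]
contact_force: [0.2, 0.3, -1.2]
opening: 0.998
finger_force: 0.0
time: 15.92
eef_pos: [0.6066, 0.3048, 0.1303]
tcp_rot: [0.702, 0.712, -0.005, -0.002]
contact_force: [0.1, -0.1, 0.8]
opening: 1.003
finger_force: 0.0
```

```bash
python3 -m handwheel '[0.015,0.035,-0.2,0,0,0, 0,0,-0.16,0,0,0, 0,0,-0.06,0,0,0, 0,0,0,0,0,0]'
python3 -m handwheel '[0,0,0,0,0,0, 0,0,0,0,0,0, 0,0,0,0,0,0, 0,0,0,0,0,0, 0,0,0,0,0,0]' 0 60
python3 -m handwheel '[0,0,0.1,0,0,0, 0,0,0.2,0,0,0, 0,0,0.25,0,0,0, 0,0,0.27,0,0,0, 0,0,0.27,0,0,0]'
```

```text
time: 16.25
eef_pos: [0.6113, 0.3115, 0.0722]
tcp_rot: [0.702, 0.713, -0.001, -0.0]
contact_force: [-0.2, 0.9, -0.7]
opening: 0.999
finger_force: 0.0
time: 16.67
eef_pos: [0.6131, 0.3131, 0.0758]
tcp_rot: [0.701, 0.713, 0.002, 0.001]
contact_force: [0.0, -0.7, 4.6]
opening: 0.492
finger_force: 64.5
time: 17.08
eef_pos: [0.6104, 0.312, 0.2369]
tcp_rot: [0.701, 0.713, -0.002, -0.001]
contact_force: [0.4, 0.1, -3.7]
opening: 0.498
finger_force: 63.6
```

```bash
python3 -m handwheel '[-0.053,-0.232,0.1,0,0,-0.041, -0.053,-0.232,0.1,0,0,-0.041, -0.053,-0.232,0.05,0,0,-0.04, -0.053,-0.232,0,0,0,0, -0.053,-0.232,0,0,0,0]'
python3 -m handwheel '[-0.053,-0.232,0,0,0,0, -0.053,-0.232,0,0,0,0, -0.053,-0.232,0,0,0,0, -0.053,-0.232,0,0,0,0, -0.053,-0.232,0,0,0,0]'
python3 -m handwheel '[-0.055,-0.235,0,0,0,0, -0.056,-0.235,0,0,0,0, 0,0,0,0,0,0, 0,0,0,0,0,0]'
python3 - <<'E'
from stems import *
p,d,C=shot("wrist","w8.png");s=ctrl.get_state();print(s["eef_pos"],s["tcp_rot"],s["contact_force"])
for z in (-.007,-.004,0):stems(p,d,C,s["eef_pos"][2]+z)
stems(p,d,C,.173)
E
```

```text
time: 17.5
eef_pos: [0.5708, 0.137, 0.2747]
tcp_rot: [0.766, 0.643, 0.0, 0.0]
contact_force: [-0.3, 0.0, -3.6]
opening: 0.5
finger_force: 63.6
time: 17.92
eef_pos: [0.5306, -0.0369, 0.2736]
tcp_rot: [0.766, 0.643, -0.0, -0.0]
contact_force: [1.2, 0.3, -3.0]
opening: 0.495
finger_force: 63.6
time: 18.25
eef_pos: [0.5144, -0.1075, 0.2736]
tcp_rot: [0.767, 0.641, -0.0, -0.001]
contact_force: [0.3, 0.5, -3.4]
opening: 0.492
finger_force: 63.6
[ 0.51477633 -0.10631008  0.27355322] [ 7.66857939e-01  6.41816524e-01 -4.20393616e-06 -6.71797963e-04] [-0.10742932  0.94524243 -2.90578028]
[282. 289.] 7507 c [ 0.5128 -0.1083] size [0.036  0.0449] ang 79.6 z 0.2691
[282. 290.] 7235 c [ 0.513  -0.1072] size [0.0338 0.0439] ang 79.6 z 0.2691
[282. 292.] 6807 c [ 0.5133 -0.1057] size [0.031  0.0425] ang 79.6 z 0.2692
[286. 109.] 3563 c [ 0.5281 -0.0371] size [0.0313 0.0436] ang 79.6 z 0.1723
[285. 166.] 3057 c [ 0.521  -0.0726] size [0.0321 0.043 ] ang 79.7 z 0.1722
```

View pics/w8.png

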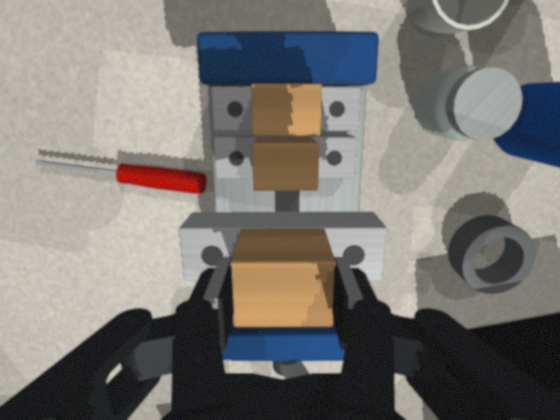

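The two placed risers are at (286,109) and (285,166). The third is held at (282,290), aligned, with a 3.5 mm gap. Lowering.

```bash
python3 -m handwheel '[0.008,0,-0.2,0,0,0, 0,0,-0.2,0,0,0, 0,0,-0.15,0,0,0, 0,0,-0.07,0,0,0, 0,0,-0.025,0,0,0]'
python3 -m handwheel '[0,0,0,0,0,0, 0,0,0,0,0,0, 0,0,0,0,0,0, 0,0,0.1,0,0,0, 0,0,0.25,0,0,0]' 0.85
python3 -m handwheel '[0,0,0.25,0,0,0, 0,-0.1,0.25,0,0,0, -0.03,-0.25,0.1,0,0,0, -0.04,-0.25,0,0,0,0, -0.04,-0.25,0,0,0,0]' 1
python3 -m handwheel '[0,0,0,0,0,0, 0,0,0,0,0,0]'
python3 - <<'E'
from stems import *
p,d,C=shot("wrist","w9.png");np.savez("w9.npz",p=p,d=d,R=C[2],t=C[3]);s=ctrl.get_state();print(s["eef_pos"],s["tcp_rot"]);stems(p,d,C,.173)
p,d,C=shot("top");stems(p,d,C,.173)
E
```

```text
time: 18.72
eef_pos: [0.5154, -0.104, 0.1765]
tcp_rot: [0.766, 0.643, -0.001, -0.003]
contact_force: [-9.8, 3.2, 13.4]
opening: 0.495
finger_force: 65.9
time: 19.13
eef_pos: [0.5142, -0.1049, 0.2255]
tcp_rot: [0.766, 0.643, -0.002, -0.004]
contact_force: [0.4, 0.3, -1.1]
opening: 0.851
finger_force: 0.0
time: 19.55
eef_pos: [0.5012, -0.2352, 0.3239]
tcp_rot: [0.766, 0.643, 0.001, 0.004]
contact_force: [0.3, 0.0, -1.3]
opening: 1.0
finger_force: 0.0
time: 19.72
eef_pos: [0.5001, -0.2354, 0.3206]
tcp_rot: [0.767, 0.641, 0.0, 0.001]
contact_force: [0.9, 0.8, 0.2]
opening: 0.998
finger_force: 0.0
[ 0.50025937 -0.23409142  0.32033898] [7.66747728e-01 6.41948151e-01 4.28771646e-04 5.56330268e-04]
[271.  25.] 2996 c [ 0.5141 -0.1059] size [0.0334 0.0431] ang 79.6 z 0.1722
[322. 230.] 151 c [ 0.526  -0.0354] size [0.0316 0.0396] ang 76.0 z 0.1727
[341. 234.] 249 c [ 0.5152 -0.0878] size [0.0606 0.0386] ang 79.8 z 0.1725
```

View pics/w9.png

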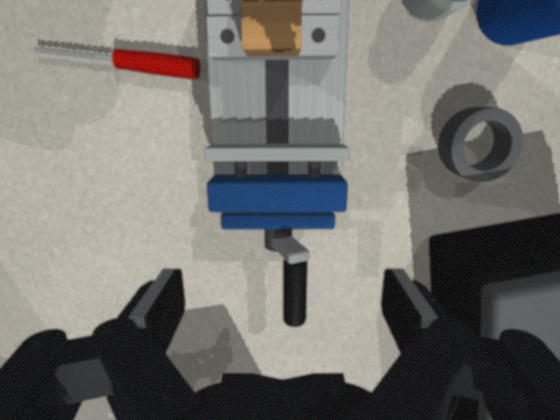

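All three stand upright between the jaws. The black crank handle runs (294,255)-(294,325), offset to the vise's +x, and its arm is at (290,248). The toolbox corner is at (430,237). Measuring the handle.

Run:
```python
from h import *
z=np.load("w9.npz");C=cal("wrist");C=(C[0],C[1],z["R"],z["t"]);p,d=z["p"],z["d"];P=cloud(C,d)
th=np.radians(-10.2);B=np.array([[np.cos(th),np.sin(th)],[-np.sin(th),np.cos(th)]])
O=.525*B[0]-.029*B[1]
L=P.copy();L[...,:2]=(P[...,:2]-O)@B.T
m=(p.max(2)<60)&(L[...,2]>.06);m[:255]=0;m[335:]=0;m[:,:270]=0;m[:,320:]=0
q=L[m];print(m.sum(),np.percentile(q,[2,50,98],axis=0).round(4))
for y0 in(-.26,-.24,-.22,-.20):
    k=q[abs(q[:,1]-y0)<.008]
    if len(k): print(y0,len(k),np.percentile(k[:,0],[3,50,97]).round(4),np.percentile(k[:,2],[50,97]).round(4))
for uv in [(280,152),(276,190),(276,222),(440,250),(432,240)]:print(uv,L[uv[1],uv[0]].round(3),P[uv[1],uv[0]].round(3))
print("tcp local",(ctrl.get_state()["eef_pos"][:2]-O)@B.T,"O",O)
```

```text
1322 [[ 0.0091 -0.2625  0.1287]
 [ 0.0196 -0.2263  0.134 ]
 [ 0.0307 -0.194   0.1364]]
-0.26 199 [0.0091 0.0196 0.0304] [0.1342 0.1361]
-0.24 281 [0.0091 0.0195 0.0312] [0.1341 0.1362]
-0.22 301 [0.0091 0.0194 0.0308] [0.1339 0.1364]
-0.2 314 [0.0091 0.0202 0.0305] [0.1338 0.1361]
(280, 152) [ 0.006 -0.081  0.138] [ 0.503 -0.202  0.138]
(276, 190) [ 0.002 -0.115  0.142] [ 0.493 -0.235  0.142]
(276, 222) [ 0.001 -0.158  0.109] [ 0.485 -0.277  0.109]
(440, 250) [ 0.211 -0.22   0.044] [ 0.681 -0.376  0.044]
(432, 240) [ 0.212 -0.217  0.017] [ 0.681 -0.373  0.017]
tcp local [ 0.00876438 -0.11197592] O [ 0.51156724 -0.12151116]
```

```bash
python3 -m handwheel '[-0.022,-0.23,0,0,0,0, -0.022,-0.23,0,0,0,0, -0.022,-0.23,-0.1,0,0,0, -0.022,-0.216,-0.15,0,0,0, 0,0,-0.2,0,0,0]'
python3 -m handwheel '[0,0,-0.2,0,0,0, 0,0,-0.2,0,0,0, 0,0,-0.2,0,0,0, 0,0,0,0,0,0, 0,0,0,0,0,0]'
python3 - <<'E'
from h import *
th=np.radians(-10.2);B=np.array([[np.cos(th),np.sin(th)],[-np.sin(th),np.cos(th)]]);O=np.array([.5116,-.1215])
s=ctrl.get_state();print((s["eef_pos"][:2]-O)@B.T,s["eef_pos"],s["qpos"])
E
```

```text
time: 20.23
eef_pos: [0.4879, -0.374, 0.2544]
tcp_rot: [0.767, 0.642, -0.001, 0.004]
contact_force: [-0.1, -0.2, -0.1]
opening: 0.994
finger_force: 0.0
time: 20.65
eef_pos: [0.4869, -0.3674, 0.1605]
tcp_rot: [0.766, 0.643, -0.0, -0.002]
contact_force: [0.0, 0.0, 0.6]
opening: 1.0
finger_force: 0.0
[ 0.01918985 -0.24640806] [ 0.48685146 -0.36741196  0.1604707 ] [-8.12736806e-01  2.34559882e-01  1.81174676e+00  1.79911620e-04
  1.09960476e+00 -6.39565704e-01]
```

```bash
python3 -m handwheel '[0,0,-0.15,0,0,0, 0,0,-0.09,0,0,0, 0,0,0,0,0,0]'
python3 -m handwheel '[0,0,0,0,0,0, 0,0,0,0,0,0, 0,0,0,0,0,0, 0,0,0,0,0,0, 0,0,0,0,0,0]' 0 40
```

```text
time: 20.9
eef_pos: [0.4867, -0.3683, 0.1249]
tcp_rot: [0.766, 0.643, -0.0, -0.001]
contact_force: [-0.0, 0.3, 0.2]
opening: 1.0
finger_force: 0.0
time: 21.32
eef_pos: [0.4878, -0.3702, 0.1272]
tcp_rot: [0.766, 0.642, 0.0, 0.002]
contact_force: [7.2, -0.4, 0.7]
opening: 0.304
finger_force: 6.5
```

Run:
```python
import numpy as np
a0=.456;ex=np.array([np.cos(np.radians(10.2)),-np.sin(np.radians(10.2))])
st=2*np.pi/15
for k in range(15):
    a,b=a0+k*st,a0+(k+1)*st
    dx=.045*(np.sin(b)-np.sin(a))/.15;dz=.045*(np.cos(b)-np.cos(a))/.15
    print(k,*(ex*dx).round(3),round(dz,3))
```

```text
0 0.097 -0.017 -0.077
1 0.057 -0.01 -0.11
2 0.008 -0.001 -0.124
3 -0.042 0.008 -0.117
4 -0.085 0.015 -0.09
5 -0.114 0.021 -0.046
6 -0.123 0.022 0.005
7 -0.11 0.02 0.055
8 -0.079 0.014 0.096
9 -0.034 0.006 0.12
10 0.017 -0.003 0.123
11 0.065 -0.012 0.106
12 0.102 -0.018 0.07
13 0.121 -0.022 0.021
14 0.119 -0.021 -0.03
```

```bash
python3 -m handwheel '[0,0,0,0,0,0, 0,0,0,0,0,0]'
python3 -m handwheel '[0.097,-0.017,-0.077,0,0,0, 0.057,-0.01,-0.11,0,0,0, 0.008,-0.001,-0.124,0,0,0]'
python3 -m handwheel '[-0.042,0.008,-0.117,0,0,0, -0.085,0.015,-0.09,0,0,0]'
```

```text
time: 21.48
eef_pos: [0.488, -0.3702, 0.1272]
tcp_rot: [0.766, 0.642, 0.0, 0.002]
contact_force: [2.9, -0.3, 2.5]
opening: 0.288
finger_force: 39.6
time: 21.73
eef_pos: [0.5154, -0.3751, 0.0832]
tcp_rot: [0.766, 0.642, 0.002, 0.004]
contact_force: [3.4, 2.6, 7.4]
opening: 0.295
finger_force: 40.2
time: 21.9
eef_pos: [0.4976, -0.372, 0.05]
tcp_rot: [0.767, 0.642, 0.003, 0.007]
contact_force: [10.2, 0.2, -0.2]
opening: 0.289
finger_force: 39.9
```

```bash
python3 -m handwheel '[-0.114,0.021,-0.046,0,0,0, -0.123,0.022,0.005,0,0,0, -0.11,0.02,0.055,0,0,0, -0.079,0.014,0.096,0,0,0, -0.034,0.006,0.12,0,0,0]'
python3 -m handwheel '[0.017,-0.003,0.123,0,0,0, 0.065,-0.012,0.106,0,0,0, 0.102,-0.018,0.07,0,0,0, 0.121,-0.022,0.021,0,0,0, 0.119,-0.021,-0.03,0,0,0]'
python3 -m handwheel '[0,0,0,0,0,0]'
```

```text
time: 22.32
eef_pos: [0.426, -0.3588, 0.0839]
tcp_rot: [0.768, 0.641, 0.003, 0.005]
contact_force: [20.4, -1.9, -7.6]
opening: 0.289
finger_force: 40.3
time: 22.73
eef_pos: [0.4857, -0.3698, 0.1281]
tcp_rot: [0.766, 0.643, -0.002, -0.002]
contact_force: [-4.6, 2.9, 5.8]
opening: 0.294
finger_force: 43.7
time: 22.82
eef_pos: [0.4881, -0.3702, 0.1271]
tcp_rot: [0.766, 0.643, -0.001, 0.0]
contact_force: [0.9, -0.1, 5.3]
opening: 0.289
finger_force: 43.5
```

```bash
for i in 1; do
python3 -m handwheel '[0.097,-0.017,-0.077,0,0,0, 0.057,-0.01,-0.11,0,0,0, 0.008,-0.001,-0.124,0,0,0, -0.042,0.008,-0.117,0,0,0, -0.085,0.015,-0.09,0,0,0]'
python3 -m handwheel '[-0.114,0.021,-0.046,0,0,0, -0.123,0.022,0.005,0,0,0, -0.11,0.02,0.055,0,0,0, -0.079,0.014,0.096,0,0,0, -0.034,0.006,0.12,0,0,0]'
python3 -m handwheel '[0.017,-0.003,0.123,0,0,0, 0.065,-0.012,0.106,0,0,0, 0.102,-0.018,0.07,0,0,0, 0.121,-0.022,0.021,0,0,0, 0.12,-0.021,-0.03,0,0,0]'
done
python3 - <<'E'
from stems import *
p,d,C=shot("wrist","w10.png");stems(p,d,C,.173)
p,d,C=shot("scene","s10.png")
p,d,C=shot("top");stems(p,d,C,.173);print(ctrl.get_state()["contact_force"])
E
```

```text
time: 23.23
eef_pos: [0.4978, -0.372, 0.0504]
tcp_rot: [0.767, 0.642, 0.004, 0.008]
contact_force: [12.5, -2.0, -3.2]
opening: 0.292
finger_force: 42.8
time: 23.65
eef_pos: [0.4259, -0.3588, 0.0844]
tcp_rot: [0.768, 0.641, 0.003, 0.006]
contact_force: [22.4, -2.0, -7.2]
opening: 0.286
finger_force: 42.8
time: 24.07
eef_pos: [0.4853, -0.3697, 0.1283]
tcp_rot: [0.766, 0.643, -0.002, -0.001]
contact_force: [-4.8, 1.0, 5.4]
opening: 0.284
finger_force: 44.0
[322. 230.] 158 c [ 0.5262 -0.0358] size [0.0319 0.0397] ang 79.6 z 0.1723
[341. 234.] 320 c [ 0.5162 -0.0879] size [0.0656 0.0401] ang 78.8 z 0.1725
[ 3.03942616 -2.73937277  2.32502982]
```

View pics/w10.png

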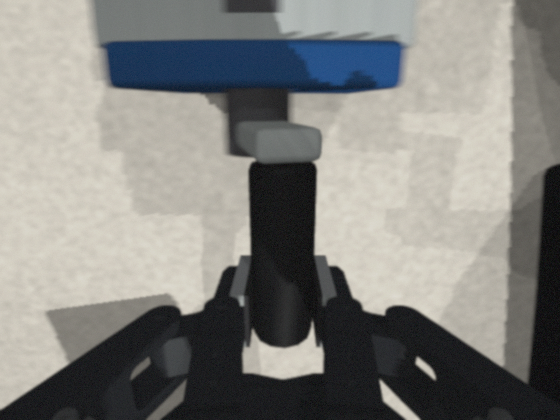

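The gripper holds the handle well at (282,290). The row is unchanged. On to turn three.

```bash
python3 -m handwheel '[0.097,-0.017,-0.077,0,0,0, 0.057,-0.01,-0.11,0,0,0, 0.008,-0.001,-0.124,0,0,0, -0.042,0.008,-0.117,0,0,0, -0.085,0.015,-0.09,0,0,0]'
python3 -m handwheel '[-0.114,0.021,-0.046,0,0,0, -0.123,0.022,0.005,0,0,0, -0.11,0.02,0.055,0,0,0, -0.079,0.014,0.096,0,0,0, -0.034,0.006,0.12,0,0,0]'
python3 -m handwheel '[0.017,-0.003,0.123,0,0,0, 0.065,-0.012,0.106,0,0,0, 0.102,-0.018,0.07,0,0,0, 0.121,-0.022,0.021,0,0,0, 0.12,-0.021,-0.03,0,0,0]'
python3 - <<'E'
from stems import *
p,d,C=shot("top","t11.png");stems(p,d,C,.173);P=cloud(C,d)
cv2.imwrite("pics/t11c.png",cv2.resize(p[200:280,290:450],None,fx=4,fy=4,interpolation=cv2.INTER_CUBIC))
th=np.radians(-10.2);B=np.array([[np.cos(th),np.sin(th)],[-np.sin(th),np.cos(th)]]);O=np.array([.5116,-.1215])
L=(P[...,:2]-O)@B.T
hsv=cv2.cvtColor(p,cv2.COLOR_BGR2HSV);m=(hsv[...,0]>100)&(hsv[...,0]<125)&(hsv[...,1]>110)&(abs(P[...,2]-.142)<.006);m[:200]=0;m[:,:330]=0
print("carriage y",np.percentile(L[m][:,1],[5,95]))
E
```

```text
time: 24.63
eef_pos: [0.498, -0.372, 0.0508]
tcp_rot: [0.767, 0.641, 0.004, 0.01]
contact_force: [13.8, -3.3, -5.5]
opening: 0.292
finger_force: 42.9
time: 25.05
eef_pos: [0.4258, -0.3587, 0.0848]
tcp_rot: [0.768, 0.64, 0.003, 0.007]
contact_force: [23.4, -3.4, -7.3]
opening: 0.288
finger_force: 43.2
time: 25.47
eef_pos: [0.4848, -0.3695, 0.1284]
tcp_rot: [0.766, 0.643, -0.002, -0.001]
contact_force: [-5.2, -0.4, 6.5]
opening: 0.285
finger_force: 44.4
[322. 231.] 154 c [ 0.5258 -0.0359] size [0.0333 0.0368] ang 88.9 z 0.1724
[340. 234.] 301 c [ 0.5162 -0.0865] size [0.0629 0.0407] ang 78.8 z 0.1724
carriage y [-0.05860986 -0.03777024]
```

View pics/t11c.png

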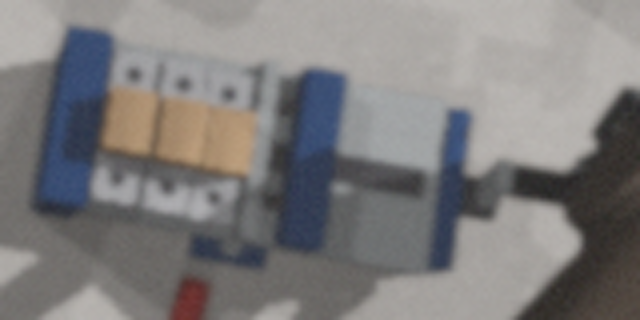

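The jaw plate has reached the row, and the three stems at (130,120)-(230,140) stand in line. Continuing to tight plus a third of a turn.

```bash
python3 -m handwheel '[0.097,-0.017,-0.077,0,0,0, 0.057,-0.01,-0.11,0,0,0, 0.008,-0.001,-0.124,0,0,0, -0.042,0.008,-0.117,0,0,0, -0.085,0.015,-0.09,0,0,0]'
python3 -m handwheel '[-0.114,0.021,-0.046,0,0,0, -0.123,0.022,0.005,0,0,0, -0.11,0.02,0.055,0,0,0, -0.079,0.014,0.096,0,0,0]'
python3 -m handwheel '[-0.034,0.006,0.12,0,0,0, 0.017,-0.003,0.123,0,0,0, 0.065,-0.012,0.106,0,0,0, 0.102,-0.018,0.07,0,0,0, 0,0,0,0,0,0]'
cat > chk.py <<'E'
from stems import *
import sys
p,d,C=shot("top",sys.argv[1]);stems(p,d,C,.173);P=cloud(C,d)
cv2.imwrite("pics/c"+sys.argv[1],cv2.resize(p[200:280,290:450],None,fx=4,fy=4,interpolation=cv2.INTER_CUBIC))
th=np.radians(-10.2);B=np.array([[np.cos(th),np.sin(th)],[-np.sin(th),np.cos(th)]]);O=np.array([.5116,-.1215])
L=(P[...,:2]-O)@B.T
hsv=cv2.cvtColor(p,cv2.COLOR_BGR2HSV);m=(hsv[...,0]>100)&(hsv[...,0]<125)&(hsv[...,1]>110)&(abs(P[...,2]-.142)<.006);m[:200]=0;m[:,:330]=0
print("carriage y",np.percentile(L[m][:,1],[5,50,95]))
s=ctrl.get_state();e=s["eef_pos"];print("tcp local",(e[:2]-O)@B.T,e[2],s["contact_force"])
E
python3 chk.py t12.png
```

```text
time: 25.93
eef_pos: [0.4985, -0.3722, 0.0513]
tcp_rot: [0.767, 0.641, 0.004, 0.011]
contact_force: [16.7, -4.9, -7.8]
opening: 0.285
finger_force: 43.1
time: 26.27
eef_pos: [0.4302, -0.3595, 0.0667]
tcp_rot: [0.768, 0.641, 0.002, 0.006]
contact_force: [19.7, -4.2, -1.0]
opening: 0.287
finger_force: 44.1
time: 26.68
eef_pos: [0.4506, -0.363, 0.1264]
tcp_rot: [0.766, 0.642, -0.001, 0.003]
contact_force: [6.5, -10.4, -10.6]
opening: 0.292
finger_force: 43.1
[332. 233.] 462 c [ 0.5207 -0.0641] size [0.0926 0.0405] ang 78.3 z 0.1727
carriage y [-0.03832601 -0.02714307 -0.01686   ]
tcp local [-0.01723511 -0.2485157 ] 0.12638207644183128 [ 6.56594162 -9.33259857 -9.85069213]
```

View pics/ct12.png

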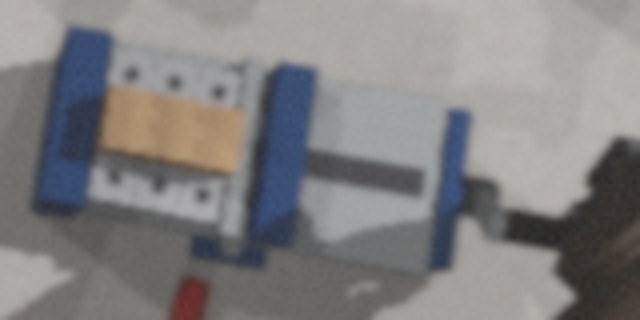

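The row is tight: carriage travel is 92 mm and the crank is at about 24.7 rad, so the pad is pressed back about 8.5 mm. Letting go and retreating.

```bash
python3 -m handwheel '[0,0,0,0,0,0, 0,0,0,0,0,0, 0,0,0,0,0,0, 0,0,0,0,0,0]' 0.9
python3 -m handwheel '[0,0,0.1,0,0,0, 0,0,0.25,0,0,0, 0,0,0.27,0,0,0, 0,0,0.27,0,0,0, 0,0,0.27,0,0,0]'
python3 -m handwheel '[0,0.1,0.2,0,0,0, 0,0.2,0.1,0,0,0, 0,0.2,0,0,0,0, 0,0.1,0,0,0,0, 0,0,0,0,0,0]'
python3 - <<'E'
from stems import *
p,d,C=shot("wrist","w13.png");stems(p,d,C,.173);P=cloud(C,d)
th=np.radians(-10.2);B=np.array([[np.cos(th),np.sin(th)],[-np.sin(th),np.cos(th)]]);O=np.array([.5116,-.1215])
L=P.copy();L[...,:2]=(P[...,:2]-O)@B.T
hsv=cv2.cvtColor(p,cv2.COLOR_BGR2HSV);m=(hsv[...,0]>100)&(hsv[...,0]<125)&(hsv[...,1]>110)&(abs(P[...,2]-.142)<.005)&(abs(L[...,0])<.07)&(abs(L[...,1])<.09)
print("carriage y",np.percentile(L[m][:,1],[2,98]));s=ctrl.get_state();print(s["eef_pos"],s["contact_force"])
m=(abs(P[...,2]-.138)<.003)&(abs(L[...,0])<.06)&(L[...,1]>-.02)&(L[...,1]<.03)
print("plate y",np.percentile(L[m][:,1],[2,98]) if m.any() else None)
E
```

```text
time: 27.07
eef_pos: [0.45, -0.3612, 0.1284]
tcp_rot: [0.766, 0.642, 0.0, -0.001]
contact_force: [0.7, 0.3, 0.1]
opening: 0.84
finger_force: 0.0
time: 27.48
eef_pos: [0.4501, -0.3611, 0.3043]
tcp_rot: [0.766, 0.643, 0.0, -0.0]
contact_force: [0.6, -0.4, -0.2]
opening: 0.898
finger_force: 0.0
time: 27.9
eef_pos: [0.4505, -0.2691, 0.348]
tcp_rot: [0.765, 0.644, 0.0, 0.0]
contact_force: [0.3, 0.5, -1.1]
opening: 0.897
finger_force: 0.0
carriage y [-0.04424308 -0.01636224]
[ 0.45041919 -0.27053281  0.34731423] [0.3336824  0.54651694 0.1039239 ]
plate y [-0.01901563  0.00712446]
```

View pics/w13.png

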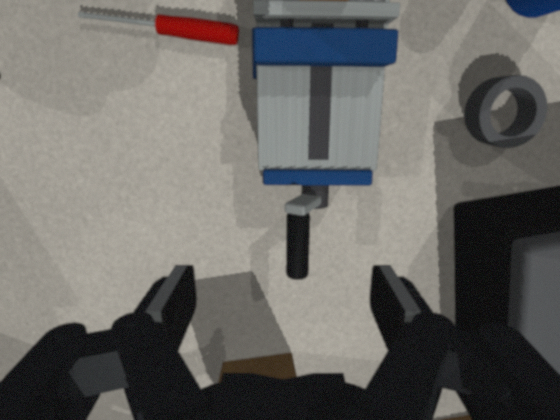

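Run:
```python
from h import *
th=np.radians(-10.2);B=np.array([[np.cos(th),np.sin(th)],[-np.sin(th),np.cos(th)]]);O=np.array([.5116,-.1215])
def f(p,d,C,hb):
    P=cloud(C,d);L=P.copy();L[...,:2]=(P[...,:2]-O)@B.T
    hsv=cv2.cvtColor(p,cv2.COLOR_BGR2HSV);b=(hsv[...,0]>100)&(hsv[...,0]<125)&(hsv[...,1]>110)&(abs(L[...,0])<.05)&(abs(P[...,2]-.142)<.005)&(L[...,1]<.04)
    uv=np.argwhere(b)[:,::-1];X=(onz(C,uv,.142)[:,:2]-O)@B.T;print("carr",np.percentile(X[:,1],[2,50,98]).round(4))
    m=(abs(P[...,2]-.138)<.004)&(abs(L[...,0])<.05)&~((hsv[...,0]>100)&(hsv[...,0]<125)&(hsv[...,1]>110))&(L[...,1]<.02)
    uv=np.argwhere(m)[:,::-1];X=(onz(C,uv,.138)[:,:2]-O)@B.T;print("plate",np.percentile(X[:,1],[2,50,98]).round(4),m.sum())
    m=(p.max(2)<60)&(L[...,2]>.08)&(abs(L[...,0])<.05)&(L[...,1]<-.195)&(L[...,1]>-.235);q=L[m];print("handle x",np.percentile(q[:,0],[3,50,97]).round(4),np.percentile(q[:,2],97).round(4))
C=cal("wrist")
z=np.load("w9.npz");f(z["p"],z["d"],(C[0],C[1],z["R"],z["t"]),0)
p,d,C=shot("wrist");f(p,d,C,0)
p,d,C=shot("top");P=cloud(C,d)
for n,uv in(("jar",(327,178)),("spray",(288,145)),("sp2",(233,152)),("tape",(382,158))):print(n,P[uv[1],uv[0]].round(3))
```

```text
carr [-0.1348 -0.1204 -0.1064]
plate [-2.59e-01 -8.51e-02 -1.00e-04] 2404
handle x [0.0091 0.0201 0.0306] 0.1363
carr [-0.0445 -0.0301 -0.0163]
plate [-0.2467 -0.0008  0.0054] 1856
handle x [-0.0302 -0.0196 -0.0082] 0.1346
jar [ 0.698 -0.063  0.087]
spray [0.77  0.059 0.187]
sp2 [0.757 0.219 0.158]
tape [ 0.778 -0.248  0.039]
```

Run:
```python
from h import *
th=np.radians(-10.2);B=np.array([[np.cos(th),np.sin(th)],[-np.sin(th),np.cos(th)]]);O=np.array([.5116,-.1215])
def f(p,d,C,y0):
    P=cloud(C,d);L=P.copy();L[...,:2]=(P[...,:2]-O)@B.T
    for s in (-1,1):
        k=(s*L[...,0]>.048)&(s*L[...,0]<.06)
        hsv=cv2.cvtColor(p,cv2.COLOR_BGR2HSV);b=(hsv[...,0]>100)&(hsv[...,0]<125)&(hsv[...,1]>110)
        g=lambda m,z:((onz(C,np.argwhere(m)[:,::-1],z)[:,:2]-O)@B.T)[:,1]
        c=g(b&k&(abs(P[...,2]-.142)<.005)&(L[...,1]<.03),.142)
        q=g(k&~b&(abs(P[...,2]-.138)<.006)&(abs(L[...,1]-y0)<.02),.138)
        print("carr",np.percentile(c,[3,97]).round(4),"plate",np.percentile(q,[3,50,97]).round(4),len(q),"gap",np.median(q)-np.median(c))
C=cal("wrist")
z=np.load("w9.npz");f(z["p"],z["d"],(C[0],C[1],z["R"],z["t"]),-.081)
p,d,C=shot("wrist");f(p,d,C,.003)
```

```text
carr [-0.1336 -0.1067] plate [-0.0877 -0.0823 -0.0761] 190 gap 0.036984323447071726
carr [-0.134  -0.1065] plate [-0.0881 -0.0827 -0.0765] 182 gap 0.037857598295771136
carr [-0.0439 -0.0167] plate [-0.0143 -0.0014  0.0034] 185 gap 0.029210740412111694
carr [-0.044  -0.0168] plate [-0.015  -0.0009  0.0044] 194 gap 0.02903513366462489
```

The plate is pressed back about 8.3 mm, which is a firm clamp. The bystanders have not moved. Handing in.

```bash
python3 -c "
from plant import ctrl
print(ctrl.sign_off())"
```

```text
the job is handed in; nothing more can be done
None
```

The job is handed in: the coupling is in the white tray, all three riser feet stand clamped in the vise with the jaw plate pressed back about 8 mm, and the crank is released; no verdict came back.

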